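# Sort the sockets by size along the storage strip

### The job

Line the four loose wrench sockets up on the plywood strip in order of size, one standing upright and centred on each black pad: the largest on the pad next to the upright steel end stop, then getting smaller to the smallest at the far end. Keep their hexagonal openings upward, let go of them all, and leave the glass jar where it stands.

Things in the scene. Friction and masses are not known exactly. Their poses are not given: they have to be found in the camera images.
- socket_30_mid (a point): Centre (half-way up, on the axis) of the smallest of four plain steel wrench sockets: a loose upright cylinder, 30 mm in diameter and 50 mm high, its dark hexagonal opening in the top face (treat it as a solid cylinder). Its z axis points up out of the open end; it starts standing on the table and its yaw is of no matter. About 170 g, give or take a quarter.
- socket_38_mid (a point): Centre (half-way up, on the axis) of the second smallest of four plain steel wrench sockets: a loose upright cylinder, 38 mm in diameter and 54 mm high, its dark hexagonal opening in the top face (treat it as a solid cylinder). Its z axis points up out of the open end; it starts standing on the table and its yaw is of no matter. About 280 g, give or take a quarter.
- socket_47_mid (a point): Centre (half-way up, on the axis) of the second largest of four plain steel wrench sockets: a loose upright cylinder, 47 mm in diameter and 60 mm high, its dark hexagonal opening in the top face (treat it as a solid cylinder). Its z axis points up out of the open end; it starts standing on the table and its yaw is of no matter. About 450 g, give or take a quarter.
- socket_58_mid (a point): Centre (half-way up, on the axis) of the largest of four plain steel wrench sockets: a loose upright cylinder, 58 mm in diameter and 68 mm high, its dark hexagonal opening in the top face (treat it as a solid cylinder). Its z axis points up out of the open end; it starts standing on the table and its yaw is of no matter. About 720 g, give or take a quarter.
- pad_a: Pad 1 of 4 in the row: fixed black rubber disc, 66 mm in diameter and 3 mm thick, on a fixed plywood strip (430 x 90 mm, 12 mm thick, lying flat on the table). Origin: centre of the disc's underside, so its top is 3 mm above the origin (15 mm above the table). x runs across the strip, y along the row; the pads a, b, c, d stand 85 mm apart towards -y.
- pad_b: Pad 2 of 4 in the row: fixed black rubber disc, 66 mm in diameter and 3 mm thick, on a fixed plywood strip (430 x 90 mm, 12 mm thick, lying flat on the table). Origin: centre of the disc's underside, so its top is 3 mm above the origin (15 mm above the table). x runs across the strip, y along the row; the pads a, b, c, d stand 85 mm apart towards -y.
- pad_c: Pad 3 of 4 in the row: fixed black rubber disc, 66 mm in diameter and 3 mm thick, on a fixed plywood strip (430 x 90 mm, 12 mm thick, lying flat on the table). Origin: centre of the disc's underside, so its top is 3 mm above the origin (15 mm above the table). x runs across the strip, y along the row; the pads a, b, c, d stand 85 mm apart towards -y.
- pad_d: Pad 4 of 4 in the row: fixed black rubber disc, 66 mm in diameter and 3 mm thick, on a fixed plywood strip (430 x 90 mm, 12 mm thick, lying flat on the table). Origin: centre of the disc's underside, so its top is 3 mm above the origin (15 mm above the table). x runs across the strip, y along the row; the pads a, b, c, d stand 85 mm apart towards -y.
- stop: The steel end stop: upright plate across the strip, 50 mm wide (its x), 5 mm thick (its y), 45 mm high, on a 50 x 34 x 3 mm foot, fixed on the strip beyond the row, 62.5 mm from the nearest pad's centre. Origin: centre of its underside. It may be at either end, next to pad a or next to pad d; the other end has only a flat 3 mm plate.
- jar: Loose, closed amber glass jar with a white lid and a paper band, 64 mm in diameter, 70 mm high, standing near the robot; origin at the centre of its underside. Not part of the job.
There are look-alikes about, which are no part of the job. What is shaped like the part that bears socket_58_mid but green or pink is not meant. Leave any pink or purple look-alike of the part that bears socket_30_mid alone.

How it is judged (in metres and radians):
At the end, for the whole second after the job is handed in: Counting from the pad next to the end stop, the pads carry the 58, 47, 38 and 30 mm sockets in that order, each within 15 mm of its pad's centre, standing on the pad, upright (within 7 degrees, opening up), released and at rest (((horizontal distance between stop and pad_a below 0.1 m and horizontal distance between socket_30_mid and pad_d below 0.015 m and z of socket_30_mid in the frame of pad_d between 0.021 and 0.035 m and horizontal distance between socket_38_mid and pad_c below 0.015 m and z of socket_38_mid in the frame of pad_c between 0.023 and 0.037 m and horizontal distance between socket_47_mid and pad_b below 0.015 m and z of socket_47_mid in the frame of pad_b between 0.026 and 0.04 m and horizontal distance between socket_58_mid and pad_a below 0.015 m and z of socket_58_mid in the frame of pad_a between 0.03 and 0.044 m) or (horizontal distance between stop and pad_d below 0.1 m and horizontal distance between socket_30_mid and pad_a below 0.015 m and z of socket_30_mid in the frame of pad_a between 0.021 and 0.035 m and horizontal distance between socket_38_mid and pad_b below 0.015 m and z of socket_38_mid in the frame of pad_b between 0.023 and 0.037 m and horizontal distance between socket_47_mid and pad_c below 0.015 m and z of socket_47_mid in the frame of pad_c between 0.026 and 0.04 m and horizontal distance between socket_58_mid and pad_d below 0.015 m and z of socket_58_mid in the frame of pad_d between 0.03 and 0.044 m)) and angle between each of socket_30_mid, socket_38_mid, socket_47_mid, socket_58_mid's own z axis and vertical below 0.12 rad and linear speed of each of socket_30, socket_38, socket_47, socket_58 below 0.01 m/s); the robot touches nothing.
It fails at once if the glass jar is moved by more than 30 mm or tipped (distance of jar from where it was at the start of the episode above 0.03 m or angle between jar's own z axis and vertical above 0.35 rad).
It also fails if it takes over 118 s, if anything falls off the work surface, if the arm or the gripper's body presses on something with over 40 N, if the wrist force passes 120 N, or if a joint passes its speed limit or range.

### The arm

A 6-joint arm with a two-finger parallel gripper is mounted at the origin on the work surface. World frame = base frame: x ahead of the robot, y to its left, z up, the work surface at z = 0. Lengths are in m, angles in degrees, forces in N, time in s.
With the tool pointing down it reaches from about 0.35 to 0.725 m from the base axis. Payload 6 kg.
Tool frame: the origin (TCP) lies midway between the tips of the shut fingers; the grasp point (between the pads) lies 19 mm behind it; z points along the fingers, y is the line along which they close (so a half turn about z gives the same grasp; the last joint's range is limited). The gripper opens to 85 mm and grips with 20 to 120 N. Pads are 22 mm wide; open, the fingers measure 114 mm over their backs; the gripper's body (76 mm by 85 mm) begins 54 mm behind the grasp point. The pads swing forward as they close: fully open they stand 13 mm farther back than shut.
Start: joints at [-53.531, 2.303, 4.859, 0, -92.561, -19.12], TCP at [0.179, -0.573, 0.231] pointing down, gripper open.
Joint ranges: [-146.85, 146.85], [-73.84, 115.35], [-62.03, 85.46], [-188.31, 113.3], [-161.28, -10.13], [-171.36, 171.36]. Speed limits (degrees/s): [147.25, 147.25, 172.46, 180, 180, 180].

### API

Orientations are given as a 3x3 rotation matrix whose columns are the frame's x, y, z axes.
In Python, from station import monitor, viewer, finish_job gives the robot as it stands.
- The arm moves only by the tool jog_arm, never from a script. Its argument "commands" is a list of rows, each a list of 4 numbers: the shift along the world's x, y, z in units of 30 mm (1.0 is 30 mm), then the turn about the world's z in units of 10 degrees (1.0 is 10 degrees). A call has exactly 5 rows; each row shifts and turns the commanded pose from where the row before left it; what a row does not reach is not made up. A row lasts 1/8 s, in which the tool goes at most 62.5 mm and 10.7 degrees, less where a joint would pass 70% of its speed; a pose out of reach is approached as far as the arm can. A call is refused whole if a number of a shift passes 1 or a number of a turn 1, either way. A call with a gripper value outside its range is refused whole. "claw" is the opening, from 0 (shut) to 1 (fully open), set as the call begins (left out, the last holds). The fingers move at their own pace and stop on an object; "squeeze" is the grip in N (left out, the last holds). Time passes only in rows, so rows that do not move let the fingers close, or fill a call up. It gives the time, the measured TCP pose, the force, the opening and the grip force at its end, in the units of the state.
- monitor.get_state(): the state, without advancing time (a new reading comes with each control period).
- viewer.snapshot(name): name is "scene" or "top" or "wrist"; returns the picture (480x640x3 uint8, red, green, blue); there is no depth.
- viewer.camera_params(name): a dict with "fx", "fy", "cx", "cy" (pixels), "D" ([k1, k2, p1, p2, k3] as OpenCV has them; the pictures are not rectified), "eye" and "attitude" of the camera in the world. Camera axes: x right, y up, looking along -z (the intrinsics and any distortion apply to the point x, -y, -z); pixel columns grow to the right and rows downward; lengths in m; the calibration is good to about 2 mm. A picture is of the moment at which its call begins: read the wrist's pose just before it. camera_params takes no time and is no camera call; for the wrist camera it gives the pose at the moment of the call.
- finish_job(): hands the job in; it is judged then, once.
The state is a dict: "t": time; "q": joint angles; "joint_velocities": joint speeds; "tau": joint torques, N m; "eef_pos": TCP position; "tcp_rot": TCP orientation; "wrist_force": force on the tool from outside, world axes, zero at the start; "ft_torque": the same for the moment, N m; "gripper_width": opening from 0.0 (shut) to 1.0 (fully open); "finger_force": force on a finger pad.
Only numpy, scipy, OpenCV 4.12 (cv2) and the standard library are available. Lean on these libraries where they do the work, as an engineer would, in place of code of your own. Each camera call takes 0.05 s, during which the arm holds its last target. There are 200 camera calls.

## Working session

There is one attempt and no reset: what is moved stays moved. The work goes in short steps, Python scripts to look and compute and a tool call to move; the robot and the scene stay as the last step left them, time stands still between calls to the robot, and variables do not carry over. Pictures are saved under pics/ and viewed, at most 14 in all, crops included, and the job is handed in when it is done.

Besides the shell and the picture viewer there is one more tool, called after "Call:" as name([rows], argument=value, ...), one row to a line, values as JSON. jog_arm: Moves the arm, as the interface text tells. Its arguments: {"type":"object","properties":{"commands":{"type":"array"},"claw":{"type":"number"},"squeeze":{"type":"number"}},"required":["commands"]}

```bash
mkdir -p pics
cat > h.py <<'E'
import numpy as np,cv2
from station import monitor,viewer,finish_job
def cam(n):
    p=viewer.camera_params(n);K=np.array([[p['fx'],0,p['cx']],[0,p['fy'],p['cy']],[0,0,1]]);return K,np.array(p['D'],float),np.array(p['eye']),np.array(p['attitude']).reshape(3,3)
def snap(n,f):
    c=cam(n);im=viewer.snapshot(n);cv2.imwrite(f'pics/{f}.png',im[:,:,::-1]);return im,c
def world(c,uv,z):
    K,D,e,R=c;u=cv2.undistortPoints(np.array(uv,float).reshape(-1,1,2),K,D)[:,0]
    d=np.c_[u[:,0],-u[:,1],-np.ones(len(u))]@R.T
    return e+d*((z-e[2])/d[:,2])[:,None]
def proj(c,P):
    K,D,e,R=c;q=(np.atleast_2d(P)-e)@R;q=q*[1,-1,-1]
    return cv2.projectPoints(q,np.zeros(3),np.zeros(3),K,D)[0][:,0]
E
python3 - <<'E'
from h import *
for n in('top','scene'):
    im,c=snap(n,n+'1');print(n,c[2],c[3][:,2],c[0][0,0])
print(monitor.get_state())
E
```

```text
top [ 0.43439583 -0.01484153  1.07499301] [-0.07766361 -0.00739961  0.99695216] 518.4966522904799
scene [1.08629199 0.50069992 0.83303122] [0.5115899  0.47858388 0.71360581] 542.1883185419313
{'t': 0.1, 'q': array([-5.35294702e+01,  2.33721989e+00,  4.80821121e+00, -2.42565743e-02,
       -9.25608327e+01, -1.91199907e+01]), 'joint_velocities': array([ 0.05228699, -0.08112904,  0.13310811,  0.07954308,  0.10662156,
        0.01503528]), 'tau': array([-4.39915108e-03, -3.69345725e+01,  3.48283517e+01,  6.95176452e+00,
       -4.53141532e-03, -1.89604475e-05]), 'eef_pos': array([ 0.17892518, -0.57239733,  0.23035749]), 'tcp_rot': array([[-9.54492546e-01, -2.98234186e-01, -5.91944354e-04],
       [-2.98234752e-01,  9.54491354e-01,  1.51234838e-03],
       [ 1.13971778e-04,  1.62006364e-03, -9.99998681e-01]]), 'wrist_force': array([ 0.97606466,  0.28332056, -0.26905868]), 'ft_torque': array([ 0.00091434, -0.05263154,  0.02369338]), 'finger_force': 0.0, 'gripper_width': 0.9959384011171584}
```

View pics/top1.png

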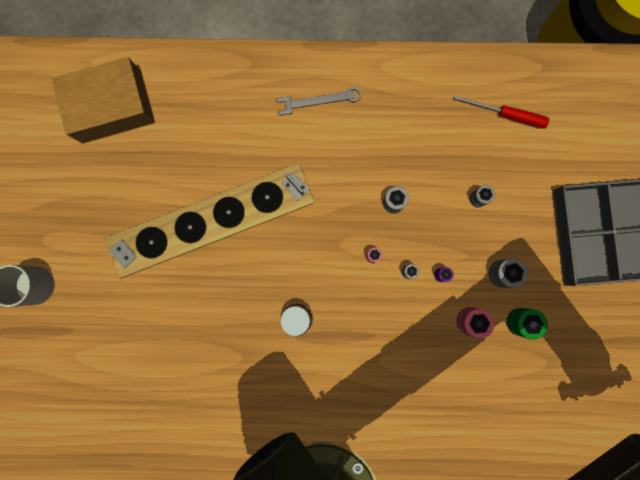

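View pics/scene1.png

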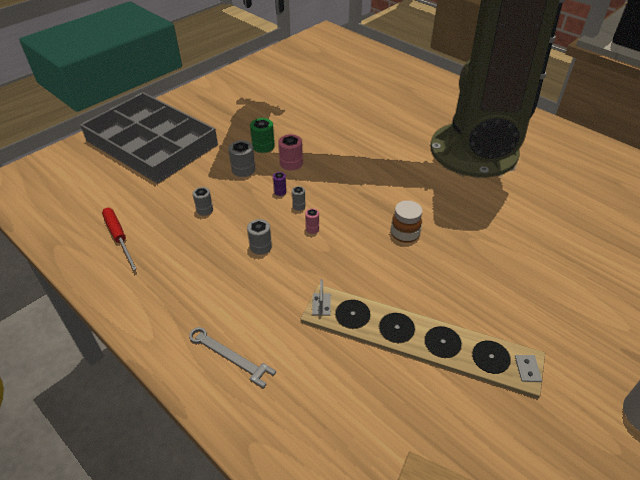

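Steel candidates in the top view are (396,198), (483,195), (410,270) and (511,272). The pink (374,254), purple (444,274), pink (480,322) and green (527,323) ones are coloured look-alikes. The stop's upright plate is at (297,184), next to the right-hand pad at (267,197). I'll measure these and confirm with an enlarged crop.

```bash
cat > m.py <<'E'
from h import *
def sil(c,x,y,d,h,z0=0):
    a=np.linspace(0,2*np.pi,40);o=np.c_[x+d/2*np.cos(a),y+d/2*np.sin(a)]
    P=np.r_[np.c_[o,0*a+z0],np.c_[o,0*a+z0+h]]
    return cv2.convexHull(proj(c,P).astype(np.float32))
def cen(p):
    m=cv2.moments(p);return np.array([m['m10']/m['m00'],m['m01']/m['m00']]),m['m00']
def fit(c,m,d,h,uv,z0=0):
    x,y=world(c,[uv],z0+h/2)[0,:2]
    for _ in range(6):
        u,A=cen(sil(c,x,y,d,h,z0)); w=world(c,[u,uv],z0+h/2);x,y=(np.array([x,y])+w[1,:2]-w[0,:2])
    return x,y,A
E
python3 - <<'E'
from m import *
im=cv2.imread('pics/top1.png');c=cam('top')
hsv=cv2.cvtColor(im,cv2.COLOR_BGR2HSV)
m=((hsv[:,:,1]<95)).astype(np.uint8)
n,l,s,ce=cv2.connectedComponentsWithStats(m)
for (u,v),d,h in [((410,270),.03,.05),((483,195),.038,.054),((396,198),.047,.06),((511,272),.058,.068)]:
    w=l[v-25:v+26,u-25:u+26]; i=min(range(1,n),key=lambda i:np.hypot(*(ce[i]-[u,v])) if s[i,4]>60 else 1e9)
    x,y,A=fit(c,m,d,h,ce[i]);print(d,ce[i].round(1),s[i],'pred area',A.round(),'xy',round(x,4),round(y,4),'r',np.hypot(x,y).round(3))
g=(hsv[:,:,2]<60).astype(np.uint8)
n,l,s,ce=cv2.connectedComponentsWithStats(g)
for u,v in [(267,197),(229,212),(190,227),(151,242)]:
    i=l[v,u+6];print('pad',s[i],ce[i].round(1),world(c,[ce[i]],.015)[0].round(4))
print('jar',world(c,[(295,320)],.07)[0])
cv2.imwrite('pics/crop1.png',cv2.resize(im[170:350,350:560],None,fx=3,fy=3,interpolation=cv2.INTER_CUBIC))
E
```

```text
Traceback (most recent call last):
AttributeError: 'float' object has no attribute 'round'
```

Run:
```python
from m import *
im=cv2.imread('pics/top1.png');c=cam('top')
hsv=cv2.cvtColor(im,cv2.COLOR_BGR2HSV)
m=((hsv[:,:,1]<95)).astype(np.uint8)
n,l,s,ce=cv2.connectedComponentsWithStats(m)
for (u,v),d,h in [((410,270),.03,.05),((483,195),.038,.054),((396,198),.047,.06),((511,272),.058,.068)]:
    i=min(range(1,n),key=lambda i:np.hypot(*(ce[i]-[u,v])) if s[i,4]>60 else 1e9)
    x,y,A=fit(c,m,d,h,ce[i]);print(d,ce[i].round(1),s[i],'pred area',round(A),'xy',round(x,4),round(y,4),'r',round(np.hypot(x,y),3))
g=(hsv[:,:,2]<60).astype(np.uint8)
n,l,s,ce=cv2.connectedComponentsWithStats(g)
for u,v in [(267,197),(229,212),(190,227),(151,242)]:
    i=l[v,u+6];print('pad',s[i],ce[i].round(1),world(c,[ce[i]],.015)[0].round(4))
print('jar',world(c,[(295,320)],.07)[0])
cv2.imwrite('pics/crop1.png',cv2.resize(im[170:350,350:560],None,fx=3,fy=3,interpolation=cv2.INTER_CUBIC))
```

```text
0.03 [410.2 271. ] [402 264  17  15 204] pred area 229 xy 0.4585 -0.171 r 0.489
0.038 [482.1 195.7] [470 185  25  22 389] pred area 435 xy 0.6135 -0.3163 r 0.69
0.047 [395.3 199.1] [383 187  26  26 509] pred area 552 xy 0.603 -0.1395 r 0.619
0.058 [508.3 273. ] [489 259  39  29 935] pred area 998 xy 0.4574 -0.3645 r 0.585
pad [252 182  30  30 707] [266.7 196.8] [0.6073 0.1234 0.015 ]
pad [213 197  31  31 715] [228.4 211.8] [0.5749 0.2018 0.015 ]
pad [175 212  31  31 721] [189.8 226.8] [0.5425 0.2802 0.015 ]
pad [136 227  31  31 733] [151.1 241.9] [0.5101 0.3588 0.015 ]
jar [0.35995174 0.0558909  0.07      ]
```

View pics/crop1.png

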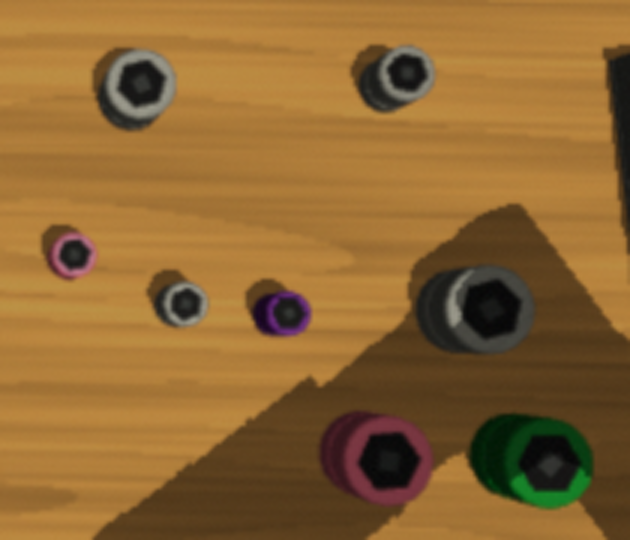

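Confirmed in the crop: the four plain grey steel sockets, with sizes matching, are the 47 mm at (395,199), 38 at (482,196), 30 at (410,271) and 58 at (508,273, partly in the arm's shadow). The pink, purple and green ones stay put. Next I move above the 58.

Call:
jog_arm([
  [0.93,0.69,-0.2,0],
  [0.93,0.69,-0.2,0],
  [0.93,0.69,-0.2,0],
  [0.93,0.69,-0.2,0],
  [0.93,0.69,-0.2,0],
], claw=1, squeeze=60)

```text
t: 0.72
eef_pos: [0.3192, -0.4682, 0.2006]
tcp_rot: [[-0.954, -0.298, -0.0], [-0.298, 0.954, 0.001], [0.0, 0.001, -1.0]]
wrist_force: [0.8, 0.8, 0.6]
gripper_width: 1.001
finger_force: 0.0
```

Call:
jog_arm([
  [0.93,0.69,-0.2,0],
  [0.93,0.69,-0.2,0],
  [0.93,0.69,-0.2,0],
  [0.93,0.69,-0.2,0],
  [0,0,0,0],
])

```text
t: 1.35
eef_pos: [0.431, -0.3847, 0.1758]
tcp_rot: [[-0.954, -0.301, -0.002], [-0.301, 0.954, 0.002], [0.001, 0.002, -1.0]]
wrist_force: [-0.8, -0.0, 0.5]
gripper_width: 0.998
finger_force: 0.0
```

Run:
```python
from h import *
s=monitor.get_state();print(s['eef_pos'],s['q'].round(1),s['wrist_force'])
im,c=snap('wrist','w1');print(c[2])
```

```text
[ 0.43104354 -0.38474913  0.17577687] [-21.9  -0.9  -4.1  -0.  -86.9 -50.6] [-0.76060664 -0.04749153  0.53447772]
[ 0.35979588 -0.40784387  0.3190256 ]
```

View pics/w1.png

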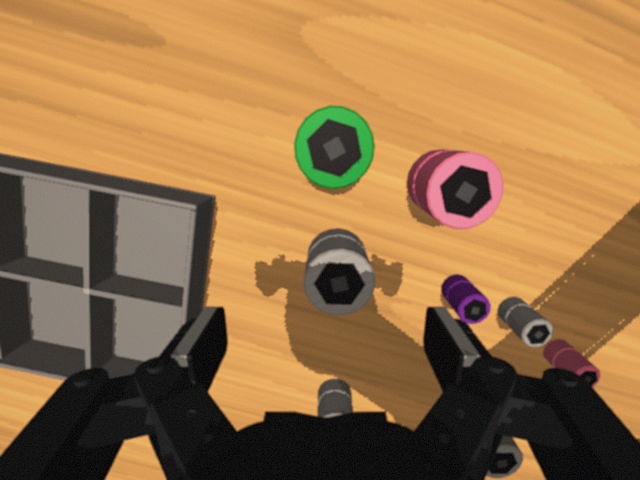

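The wrist view shows the 58 socket top centred at (340,284), green at (334,148), pink at (465,190). The fingers have free room on either side of the 58.

Run:
```python
from h import *
c=cam('wrist');p=world(c,[(340,284)],.068)[0];e=monitor.get_state()['eef_pos']
print(p,(p-e)/.03)
```

```text
[ 0.46098728 -0.36354902  0.068     ] [ 1.02198542  0.73594385 -3.61390727]
```

Call:
jog_arm([
  [0.5,0.35,-0.3,0],
  [0.45,0.35,-0.9,0],
  [0,0,-1,0],
  [0,0,-1,0],
  [0,0,-1,0],
])

```text
t: 2.02
eef_pos: [0.4583, -0.3654, 0.0499]
tcp_rot: [[-0.955, -0.297, -0.0], [-0.297, 0.955, 0.0], [0.0, 0.0, -1.0]]
wrist_force: [-0.6, 0.7, -0.2]
gripper_width: 1.001
finger_force: 0.0
```

Call:
jog_arm([
  [0,0,-0.9,0],
  [0,0,0,0],
  [0,0,0,0],
  [0,0,0,0],
  [0,0,0,0],
])

```text
t: 2.65
eef_pos: [0.459, -0.3656, 0.0253]
tcp_rot: [[-0.955, -0.298, 0.001], [-0.298, 0.955, -0.001], [-0.001, -0.001, -1.0]]
wrist_force: [-0.2, 0.4, 0.6]
gripper_width: 1.0
finger_force: 0.0
```

Call:
jog_arm([
  [0,0,0,0],
  [0,0,0,0],
  [0,0,0,0],
  [0,0,0,0],
  [0,0,0,0],
], claw=0)

```text
t: 3.28
eef_pos: [0.4588, -0.3654, 0.0249]
tcp_rot: [[-0.954, -0.298, 0.001], [-0.298, 0.954, -0.0], [-0.001, -0.0, -1.0]]
wrist_force: [-0.7, 2.6, 5.8]
gripper_width: 0.663
finger_force: 64.9
```

Call:
jog_arm([
  [0,0,0,0],
  [0,0,0,0],
  [0,0,0,0],
  [0,0,0,0],
  [0,0,0,0],
])

```text
t: 3.9
eef_pos: [0.4588, -0.3654, 0.0248]
tcp_rot: [[-0.954, -0.298, 0.001], [-0.298, 0.954, -0.0], [-0.0, -0.0, -1.0]]
wrist_force: [-1.1, 2.5, 5.6]
gripper_width: 0.665
finger_force: 64.9
```

Gripped (width matches 58 mm). I lift it and carry it to the pad by the stop.

Call:
jog_arm([
  [0,0,0.7,0],
  [0,0,0.9,0],
  [0,0,0.9,0],
  [0.1,0.4,0.7,0.3],
  [0.29,0.95,0,0.57],
])

```text
t: 4.53
eef_pos: [0.47, -0.3251, 0.1201]
tcp_rot: [[-0.898, -0.44, -0.0], [-0.44, 0.898, 0.0], [-0.0, 0.0, -1.0]]
wrist_force: [1.6, -0.7, -7.1]
gripper_width: 0.665
finger_force: 65.6
```

Call:
jog_arm([
  [0.29,0.95,0,0.57],
  [0.29,0.95,0,0.57],
  [0.29,0.95,0,0.57],
  [0.29,0.95,0,0.57],
  [0.29,0.95,0,0.57],
])

```text
t: 5.15
eef_pos: [0.5127, -0.1811, 0.1176]
tcp_rot: [[-0.578, -0.816, -0.004], [-0.816, 0.578, 0.001], [0.001, 0.004, -1.0]]
wrist_force: [0.7, -0.0, -5.6]
gripper_width: 0.665
finger_force: 65.5
```

Call:
jog_arm([
  [0.29,0.95,0,0.57],
  [0.29,0.95,0,0.57],
  [0.29,0.95,0,0.57],
  [0.29,0.95,0,0.57],
  [0.29,0.95,0,0.57],
])

```text
t: 5.78
eef_pos: [0.5562, -0.0388, 0.1176]
tcp_rot: [[-0.118, -0.993, -0.004], [-0.993, 0.118, 0.0], [0.0, 0.004, -1.0]]
wrist_force: [-0.2, -0.1, -6.3]
gripper_width: 0.665
finger_force: 65.4
```

Call:
jog_arm([
  [0.29,0.95,0,0.57],
  [0.29,0.95,0,0.57],
  [0.29,0.8,0,0.57],
  [0.2,0.5,0,0.57],
  [0,0,0,0.57],
])

```text
t: 6.4
eef_pos: [0.5883, 0.0572, 0.1171]
tcp_rot: [[0.371, -0.929, -0.005], [-0.929, -0.371, -0.0], [-0.001, 0.005, -1.0]]
wrist_force: [0.4, -0.6, -6.0]
gripper_width: 0.667
finger_force: 65.5
```

Call:
jog_arm([
  [0.2,0.73,0,0],
  [0.2,0.73,0,0],
  [0.2,0.73,-0.3,0],
  [0,0,-0.7,0],
  [0,0,0,0],
])

```text
t: 7.02
eef_pos: [0.6058, 0.1225, 0.0868]
tcp_rot: [[0.368, -0.93, -0.006], [-0.93, -0.368, -0.002], [-0.0, 0.006, -1.0]]
wrist_force: [0.7, -0.0, -5.7]
gripper_width: 0.666
finger_force: 65.9
```

Run:
```python
from h import *
s=monitor.get_state();print(s['eef_pos'],s['q'].round(1))
im,c=snap('wrist','w2')
for z in(.015,):
  print(proj(c,[[.6073,.1234,.015],[.5749,.2018,.015]]))
```

```text
[0.60576449 0.12254098 0.08683592] [ 29.9   7.1  -5.2  -0.1 -78.1  -8.3]
[[323.75571609 259.31081825]
 [325.6869358  366.1738536 ]]
```

View pics/w2.png

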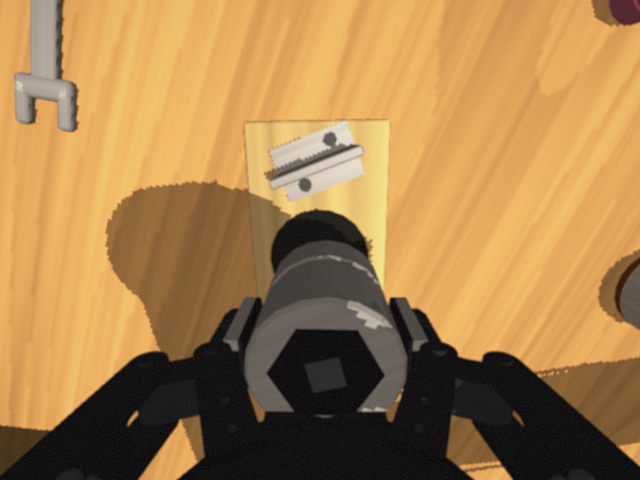

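The socket (top at (325,375)) hangs upright over the pad (visible arc at (320,230)). The stop plate is at (317,167), just beyond. Now I lower and release.

Call:
jog_arm([
  [0.05,0.03,-0.6,0],
  [0,0,-0.6,0],
  [0,0,-0.32,0],
  [0,0,0,0],
  [0,0,0,0],
])

```text
t: 7.7
eef_pos: [0.6093, 0.1227, 0.0454]
tcp_rot: [[0.367, -0.93, 0.001], [-0.93, -0.367, 0.0], [0.0, -0.001, -1.0]]
wrist_force: [-0.0, 0.3, -5.0]
gripper_width: 0.664
finger_force: 65.9
```

Call:
jog_arm([
  [0,0,-0.1,0],
  [0,0,-0.07,0],
  [0,0,0,0],
  [0,0,0,0],
  [0,0,0,0],
])

```text
t: 8.32
eef_pos: [0.609, 0.1228, 0.0399]
tcp_rot: [[0.367, -0.93, 0.001], [-0.93, -0.367, 0.0], [0.0, -0.001, -1.0]]
wrist_force: [0.3, 0.1, -4.1]
gripper_width: 0.668
finger_force: 66.3
```

Call:
jog_arm([
  [0,0,0,0],
  [0,0,0,0],
  [0,0,0,0],
  [0,0,0,0],
  [0,0,0,0],
], claw=1)

```text
t: 8.95
eef_pos: [0.6089, 0.1227, 0.0396]
tcp_rot: [[0.367, -0.93, 0.0], [-0.93, -0.367, -0.0], [0.0, 0.0, -1.0]]
wrist_force: [0.9, -1.0, 0.1]
gripper_width: 1.0
finger_force: 0.0
```

Call:
jog_arm([
  [0,0,0.7,0],
  [0,0,0.9,0],
  [0,0,0.9,0],
  [0,-0.5,0.9,0],
  [0,-0.95,0,0],
])

```text
t: 9.57
eef_pos: [0.6101, 0.0796, 0.1447]
tcp_rot: [[0.369, -0.93, 0.005], [-0.93, -0.369, 0.001], [0.001, -0.005, -1.0]]
wrist_force: [-0.4, -0.6, -0.1]
gripper_width: 1.0
finger_force: 0.0
```

Call:
jog_arm([
  [-0.05,-0.95,0,0],
  [-0.05,-0.95,0,0],
  [-0.05,-0.95,0,0],
  [-0.05,-0.95,0,0],
  [0,-0.95,0,0],
])

```text
t: 10.2
eef_pos: [0.6027, -0.0642, 0.1417]
tcp_rot: [[0.367, -0.93, 0.0], [-0.93, -0.367, -0.0], [0.0, -0.0, -1.0]]
wrist_force: [0.5, -0.1, -0.8]
gripper_width: 1.001
finger_force: 0.0
```

Call:
jog_arm([
  [0,-0.95,0,0],
  [0,-0.95,0,0],
  [0,-0.66,0,0],
  [0,0,0,0],
  [0,0,0,0],
])

```text
t: 10.82
eef_pos: [0.6029, -0.1397, 0.1415]
tcp_rot: [[0.367, -0.93, -0.0], [-0.93, -0.367, 0.0], [-0.0, 0.0, -1.0]]
wrist_force: [-1.0, 0.1, -0.2]
gripper_width: 1.001
finger_force: 0.0
```

Run:
```python
from h import *
s=monitor.get_state();print(s['eef_pos'],s['q'].round(1))
im,c=snap('wrist','w3');print(proj(c,[[.604,-.1395,.06]]))
```

```text
[ 0.60287901 -0.13966567  0.14145646] [  5.5   5.6  -1.   -0.  -83.4  16.1]
[[325.35133106 253.96106831]]
```

View pics/w3.png

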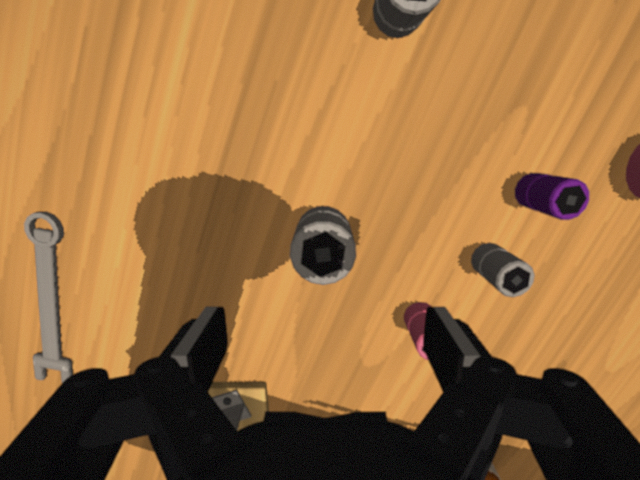

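The 47's top is at (323,254), where predicted. Descend, grip and take it to the next pad (b or c counting from the stop).

Call:
jog_arm([
  [0,0,-1,0],
  [0,0,-1,0],
  [0,0,-1,0],
  [0,0,-0.9,0],
  [0,0,-0.15,0],
])

```text
t: 11.5
eef_pos: [0.6016, -0.1393, 0.0179]
tcp_rot: [[0.368, -0.93, -0.004], [-0.93, -0.368, 0.0], [-0.002, 0.004, -1.0]]
wrist_force: [0.9, 0.1, 0.7]
gripper_width: 1.001
finger_force: 0.0
```

Call:
jog_arm([
  [0,0,0,0],
  [0,0,0,0],
  [0,0,0,0],
  [0,0,0,0],
  [0,0,0,0],
])

```text
t: 12.12
eef_pos: [0.6029, -0.1401, 0.0203]
tcp_rot: [[0.367, -0.93, 0.0], [-0.93, -0.367, -0.0], [0.0, -0.0, -1.0]]
wrist_force: [-0.2, -0.4, 0.1]
gripper_width: 0.998
finger_force: 0.0
```

Call:
jog_arm([
  [0,0,0,0],
  [0,0,0,0],
  [0,0,0,0],
  [0,0,0,0],
  [0,0,0,0],
], claw=0)

```text
t: 12.75
eef_pos: [0.6034, -0.14, 0.0206]
tcp_rot: [[0.368, -0.93, 0.001], [-0.93, -0.368, -0.0], [0.001, -0.001, -1.0]]
wrist_force: [2.3, 1.4, 2.6]
gripper_width: 0.534
finger_force: 62.4
```

Call:
jog_arm([
  [0,0,0,0],
  [0,0,0,0],
  [0,0,0,0],
  [0,0,0,0],
  [0,0,0,0],
])

```text
t: 13.38
eef_pos: [0.6034, -0.14, 0.0206]
tcp_rot: [[0.367, -0.93, 0.001], [-0.93, -0.367, -0.0], [0.001, -0.001, -1.0]]
wrist_force: [4.3, 1.0, 3.8]
gripper_width: 0.539
finger_force: 62.4
```

Call:
jog_arm([
  [0,0,0.7,0],
  [0,0,0.9,0],
  [0,0,0.95,0],
  [0,0,0.95,0],
  [-0.1,0.5,0.83,0],
])

```text
t: 14.0
eef_pos: [0.5973, -0.1255, 0.1472]
tcp_rot: [[0.365, -0.931, -0.008], [-0.931, -0.365, 0.001], [-0.004, 0.007, -1.0]]
wrist_force: [0.5, 1.4, -4.8]
gripper_width: 0.538
finger_force: 62.4
```

Call:
jog_arm([
  [-0.1,0.95,0,0],
  [-0.1,0.95,0,0],
  [-0.1,0.95,0,0],
  [-0.1,0.95,0,0],
  [-0.1,0.95,0,0],
])

```text
t: 14.62
eef_pos: [0.5821, 0.0178, 0.1461]
tcp_rot: [[0.367, -0.93, -0.008], [-0.93, -0.367, -0.001], [-0.002, 0.008, -1.0]]
wrist_force: [-0.2, -0.6, -5.1]
gripper_width: 0.54
finger_force: 62.4
```

Call:
jog_arm([
  [-0.1,0.95,0,0],
  [-0.1,0.95,0,0],
  [-0.1,0.95,0,0],
  [-0.05,0.95,0,0],
  [0,0.95,0,0],
])

```text
t: 15.25
eef_pos: [0.5718, 0.1598, 0.1462]
tcp_rot: [[0.367, -0.93, -0.008], [-0.93, -0.367, -0.003], [-0.0, 0.008, -1.0]]
wrist_force: [0.9, -0.3, -4.5]
gripper_width: 0.538
finger_force: 62.4
```

Call:
jog_arm([
  [0,0.95,0,0],
  [0,0.45,0,0],
  [0,0,0,0],
  [0,0,0,0],
  [0,0,0,0],
])

```text
t: 15.88
eef_pos: [0.5742, 0.201, 0.1498]
tcp_rot: [[0.366, -0.93, -0.001], [-0.93, -0.366, -0.0], [0.0, 0.001, -1.0]]
wrist_force: [-0.5, -0.5, -4.8]
gripper_width: 0.536
finger_force: 62.4
```

Call:
jog_arm([
  [0.04,0.03,-0.9,0],
  [0,0,-0.9,0],
  [0,0,-0.9,0],
  [0,0,-0.7,0],
  [0,0,-0.25,0],
])

```text
t: 16.5
eef_pos: [0.5747, 0.2018, 0.0389]
tcp_rot: [[0.367, -0.93, -0.002], [-0.93, -0.367, -0.001], [0.0, 0.003, -1.0]]
wrist_force: [-0.1, -0.7, -4.1]
gripper_width: 0.536
finger_force: 62.6
```

Call:
jog_arm([
  [0,0,-0.1,0],
  [0,0,0,0],
  [0,0,0,0],
  [0,0,0,0],
  [0,0,0,0],
])

```text
t: 17.12
eef_pos: [0.5756, 0.2029, 0.0377]
tcp_rot: [[0.367, -0.93, 0.0], [-0.93, -0.367, 0.0], [-0.0, -0.0, -1.0]]
wrist_force: [-0.0, 0.2, -5.6]
gripper_width: 0.538
finger_force: 62.6
```

Call:
jog_arm([
  [0,0,-0.07,0],
  [0,0,0,0],
  [0,0,0,0],
  [0,0,0,0],
  [0,0,0,0],
])

```text
t: 17.75
eef_pos: [0.5757, 0.2029, 0.0356]
tcp_rot: [[0.367, -0.93, 0.0], [-0.93, -0.367, 0.0], [0.0, -0.001, -1.0]]
wrist_force: [1.4, 0.3, -2.5]
gripper_width: 0.537
finger_force: 62.8
```

Call:
jog_arm([
  [0,0,0,0],
  [0,0,0,0],
  [0,0,0,0],
  [0,0,0,0],
  [0,0,0,0],
], claw=1)

```text
t: 18.38
eef_pos: [0.5755, 0.2028, 0.0354]
tcp_rot: [[0.367, -0.93, -0.0], [-0.93, -0.367, -0.0], [0.0, 0.0, -1.0]]
wrist_force: [-0.2, -0.8, -0.2]
gripper_width: 1.005
finger_force: 0.0
```

Call:
jog_arm([
  [0,0,0.7,0],
  [0,0,0.9,0],
  [0,0,0.95,0],
  [0,0,0.95,0],
  [0,-0.8,0.2,0],
])

```text
t: 19.0
eef_pos: [0.5763, 0.1795, 0.1487]
tcp_rot: [[0.369, -0.929, 0.003], [-0.929, -0.369, 0.002], [-0.0, -0.003, -1.0]]
wrist_force: [0.3, -0.2, -0.6]
gripper_width: 1.001
finger_force: 0.0
```

Call:
jog_arm([
  [0.08,-0.97,0,0],
  [0.08,-0.97,0,0],
  [0.08,-0.97,0,0],
  [0.08,-0.97,0,0],
  [0.08,-0.97,0,0],
])

```text
t: 19.62
eef_pos: [0.5869, 0.0314, 0.1454]
tcp_rot: [[0.367, -0.93, -0.001], [-0.93, -0.367, -0.0], [-0.0, 0.001, -1.0]]
wrist_force: [0.3, 0.4, 0.3]
gripper_width: 1.0
finger_force: 0.0
```

Call:
jog_arm([
  [0.08,-0.97,0,0],
  [0.08,-0.97,0,0],
  [0.08,-0.97,0,0],
  [0.08,-0.97,0,0],
  [0.08,-0.97,0,0],
])

```text
t: 20.25
eef_pos: [0.5987, -0.114, 0.1453]
tcp_rot: [[0.367, -0.93, -0.002], [-0.93, -0.367, 0.0], [-0.001, 0.001, -1.0]]
wrist_force: [0.3, 0.0, -1.0]
gripper_width: 1.003
finger_force: 0.0
```

Call:
jog_arm([
  [0.08,-0.97,0,0],
  [0.08,-0.97,0,0],
  [0.08,-0.97,0,0],
  [0.08,-0.97,0,0],
  [0.08,-0.97,0,0],
])

```text
t: 20.88
eef_pos: [0.6105, -0.2593, 0.1452]
tcp_rot: [[0.367, -0.93, -0.002], [-0.93, -0.367, 0.0], [-0.001, 0.001, -1.0]]
wrist_force: [0.3, -0.1, -0.5]
gripper_width: 1.003
finger_force: 0.0
```

Call:
jog_arm([
  [0.08,-0.97,0,0],
  [0.08,-0.97,0,0],
  [0,0,0,0],
  [0,0,0,0],
  [0,0,0,0],
])

```text
t: 21.5
eef_pos: [0.6162, -0.3153, 0.1463]
tcp_rot: [[0.368, -0.93, -0.0], [-0.93, -0.368, 0.0], [-0.0, 0.0, -1.0]]
wrist_force: [-0.7, 0.1, -0.2]
gripper_width: 1.001
finger_force: 0.0
```

Run:
```python
from h import *
s=monitor.get_state();print(s['eef_pos'],s['q'].round(1))
im,c=snap('wrist','w4');print(proj(c,[[.614,-.3163,.054]]))
snap('top','top2')
```

```text
[ 0.61620812 -0.31525209  0.14628209] [-10.6  16.6  12.   -0.  -85.4  32.2]
[[330.1924718  249.28272368]]
```

View pics/w4.png

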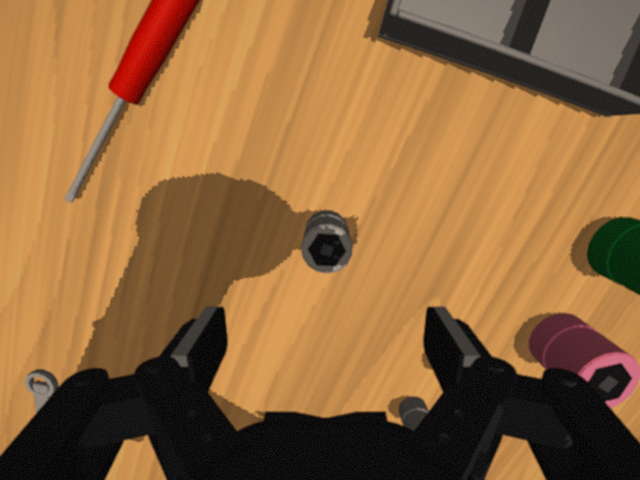

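View pics/top2.png

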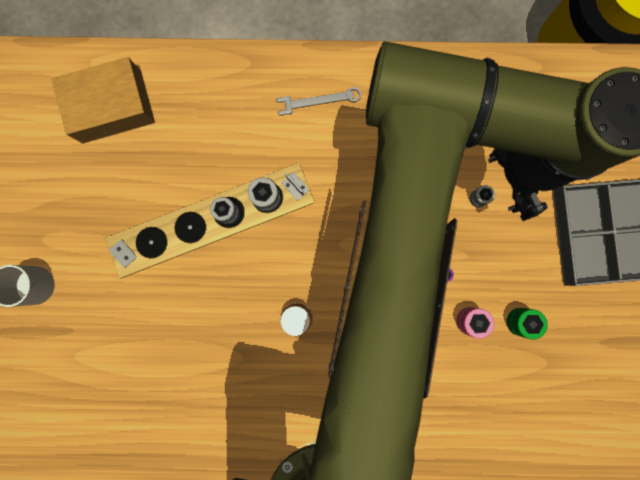

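The 58 (264,193) and 47 (225,210) stand on their pads. The 38's top is at (327,249) in the wrist view, where expected. I'll pick it.

Call:
jog_arm([
  [-0.02,-0.02,-1,0],
  [0,0,-1,0],
  [0,0,-1,0],
  [0,0,-0.9,0],
  [0,0,-0.35,0],
])

```text
t: 22.22
eef_pos: [0.6149, -0.3157, 0.0169]
tcp_rot: [[0.368, -0.93, -0.003], [-0.93, -0.368, 0.001], [-0.002, 0.002, -1.0]]
wrist_force: [-0.1, 0.0, -0.2]
gripper_width: 0.997
finger_force: 0.0
```

Call:
jog_arm([
  [0,0,0,0],
  [0,0,0,0],
  [0,0,0,0],
  [0,0,0,0],
  [0,0,0,0],
])

```text
t: 22.85
eef_pos: [0.6158, -0.3165, 0.0192]
tcp_rot: [[0.367, -0.93, 0.0], [-0.93, -0.367, -0.0], [0.0, -0.0, -1.0]]
wrist_force: [0.5, -0.5, -0.2]
gripper_width: 1.002
finger_force: 0.0
```

Call:
jog_arm([
  [0,0,0,0],
  [0,0,0,0],
  [0,0,0,0],
  [0,0,0,0],
  [0,0,0,0],
], claw=0)

```text
t: 23.48
eef_pos: [0.6158, -0.3165, 0.0191]
tcp_rot: [[0.367, -0.93, 0.0], [-0.93, -0.367, -0.0], [0.0, -0.0, -1.0]]
wrist_force: [0.1, -0.3, 0.5]
gripper_width: 0.43
finger_force: 60.4
```

Call:
jog_arm([
  [0,0,0,0],
  [0,0,0,0],
  [0,0,0,0],
  [0,0,0,0],
  [0,0,0,0],
])

```text
t: 24.1
eef_pos: [0.6159, -0.3165, 0.0191]
tcp_rot: [[0.367, -0.93, 0.0], [-0.93, -0.367, -0.0], [0.0, -0.0, -1.0]]
wrist_force: [-0.2, 0.6, 2.7]
gripper_width: 0.43
finger_force: 60.4
```

Call:
jog_arm([
  [0,0,0.7,0],
  [0,0,0.9,0],
  [0,0,0.95,0],
  [0,0,0.95,0],
  [0,0.5,0.83,0],
])

```text
t: 24.72
eef_pos: [0.6153, -0.3019, 0.1502]
tcp_rot: [[0.366, -0.931, -0.0], [-0.931, -0.366, 0.0], [-0.0, 0.0, -1.0]]
wrist_force: [0.7, 0.1, -3.1]
gripper_width: 0.433
finger_force: 60.4
```

Call:
jog_arm([
  [-0.12,0.97,0,0],
  [-0.12,0.97,0,0],
  [-0.12,0.97,0,0],
  [-0.12,0.97,0,0],
  [-0.12,0.97,0,0],
])

```text
t: 25.35
eef_pos: [0.5972, -0.155, 0.1492]
tcp_rot: [[0.367, -0.93, -0.0], [-0.93, -0.367, 0.0], [-0.001, 0.0, -1.0]]
wrist_force: [0.4, -0.1, -2.6]
gripper_width: 0.431
finger_force: 60.4
```

Call:
jog_arm([
  [-0.12,0.97,0,0],
  [-0.12,0.97,0,0],
  [-0.12,0.97,0,0],
  [-0.12,0.97,0,0],
  [-0.12,0.97,0,0],
])

```text
t: 25.98
eef_pos: [0.5792, -0.0095, 0.1493]
tcp_rot: [[0.367, -0.93, -0.0], [-0.93, -0.367, 0.0], [-0.0, 0.0, -1.0]]
wrist_force: [0.3, 0.4, -3.5]
gripper_width: 0.429
finger_force: 60.4
```

Call:
jog_arm([
  [-0.12,0.97,0,0],
  [-0.12,0.97,0,0],
  [-0.12,0.97,0,0],
  [-0.12,0.97,0,0],
  [-0.12,0.97,0,0],
])

```text
t: 26.6
eef_pos: [0.5612, 0.1359, 0.1494]
tcp_rot: [[0.367, -0.93, -0.0], [-0.93, -0.367, 0.0], [-0.0, 0.0, -1.0]]
wrist_force: [0.6, -0.5, -3.3]
gripper_width: 0.432
finger_force: 60.4
```

Call:
jog_arm([
  [-0.12,0.97,0,0],
  [-0.12,0.97,0,0],
  [-0.12,0.97,0,0],
  [-0.12,0.97,0,0],
  [-0.12,0.97,0,0],
])

```text
t: 27.22
eef_pos: [0.5432, 0.2813, 0.1493]
tcp_rot: [[0.367, -0.93, -0.001], [-0.93, -0.367, -0.0], [-0.0, 0.001, -1.0]]
wrist_force: [0.7, 0.6, -3.8]
gripper_width: 0.43
finger_force: 60.4
```

Call:
jog_arm([
  [0,0,0,0],
  [0,0,0,0],
  [0,0,0,0],
  [0,0,0,0],
  [0,0,0,0],
])

```text
t: 27.85
eef_pos: [0.5438, 0.2801, 0.1489]
tcp_rot: [[0.367, -0.93, -0.0], [-0.93, -0.367, 0.0], [-0.0, 0.0, -1.0]]
wrist_force: [0.0, 0.7, -3.4]
gripper_width: 0.433
finger_force: 60.5
```

Call:
jog_arm([
  [0,0,-0.9,0],
  [0,0,-0.9,0],
  [0,0,-0.9,0],
  [0,0,-0.7,0],
  [0,0,-0.3,0],
])

```text
t: 28.48
eef_pos: [0.5432, 0.2799, 0.0363]
tcp_rot: [[0.367, -0.93, -0.002], [-0.93, -0.367, -0.001], [0.001, 0.002, -1.0]]
wrist_force: [0.2, -1.0, -1.7]
gripper_width: 0.431
finger_force: 60.6
```

Call:
jog_arm([
  [0,0,-0.05,0],
  [0,0,0,0],
  [0,0,0,0],
  [0,0,0,0],
  [0,0,0,0],
])

```text
t: 29.1
eef_pos: [0.5438, 0.2806, 0.0365]
tcp_rot: [[0.367, -0.93, 0.0], [-0.93, -0.367, 0.0], [-0.0, -0.0, -1.0]]
wrist_force: [-0.6, -0.4, -3.1]
gripper_width: 0.423
finger_force: 60.6
```

Call:
jog_arm([
  [0,0,-0.07,0],
  [0,0,0,0],
  [0,0,0,0],
  [0,0,0,0],
  [0,0,0,0],
])

```text
t: 29.72
eef_pos: [0.5437, 0.2805, 0.0341]
tcp_rot: [[0.367, -0.93, -0.0], [-0.93, -0.367, -0.0], [0.0, 0.0, -1.0]]
wrist_force: [-0.3, 0.2, -2.4]
gripper_width: 0.428
finger_force: 60.7
```

Call:
jog_arm([
  [0,0,0,0],
  [0,0,0,0],
  [0,0,0,0],
  [0,0,0,0],
  [0,0,0,0],
], claw=1)

```text
t: 30.35
eef_pos: [0.5437, 0.2805, 0.0342]
tcp_rot: [[0.367, -0.93, -0.0], [-0.93, -0.367, -0.0], [0.0, 0.0, -1.0]]
wrist_force: [-0.4, -0.4, -0.2]
gripper_width: 0.999
finger_force: 0.0
```

Call:
jog_arm([
  [0,0,0.7,0],
  [0,0,0.9,0],
  [0,0,0.95,0],
  [0,0,0.95,0],
  [-0.1,-0.5,0.2,0],
])

```text
t: 30.98
eef_pos: [0.5415, 0.2662, 0.1475]
tcp_rot: [[0.368, -0.93, 0.003], [-0.93, -0.368, 0.002], [-0.001, -0.003, -1.0]]
wrist_force: [0.2, 0.9, -0.8]
gripper_width: 0.998
finger_force: 0.0
```

Call:
jog_arm([
  [-0.18,-0.97,0,0],
  [-0.18,-0.97,0,0],
  [-0.18,-0.97,0,0],
  [-0.18,-0.97,0,0],
  [-0.18,-0.97,0,0],
])

```text
t: 31.6
eef_pos: [0.5129, 0.1185, 0.1442]
tcp_rot: [[0.367, -0.93, -0.001], [-0.93, -0.367, -0.0], [-0.0, 0.001, -1.0]]
wrist_force: [0.8, -0.6, 1.3]
gripper_width: 0.999
finger_force: 0.0
```

Call:
jog_arm([
  [-0.18,-0.97,0,0],
  [-0.18,-0.97,0,0],
  [-0.18,-0.97,0,0],
  [-0.18,-0.97,0,0],
  [-0.18,-0.97,0,0],
])

```text
t: 32.22
eef_pos: [0.4857, -0.0268, 0.1442]
tcp_rot: [[0.367, -0.93, -0.001], [-0.93, -0.367, -0.0], [-0.0, 0.001, -1.0]]
wrist_force: [0.7, -0.1, 0.1]
gripper_width: 1.002
finger_force: 0.0
```

Call:
jog_arm([
  [-0.18,-0.97,0,0],
  [-0.18,-0.97,0,0],
  [-0.18,-0.97,0,0],
  [-0.18,-0.97,0,0],
  [-0.18,-0.97,0,0],
])

```text
t: 32.85
eef_pos: [0.4586, -0.1721, 0.1442]
tcp_rot: [[0.367, -0.93, -0.001], [-0.93, -0.367, 0.0], [-0.001, 0.001, -1.0]]
wrist_force: [0.7, -0.4, -0.4]
gripper_width: 0.996
finger_force: 0.0
```

Call:
jog_arm([
  [0,0,0,0],
  [0,0,0,0],
  [0,0,0,0],
  [0,0,0,0],
  [0,0,0,0],
])

```text
t: 33.48
eef_pos: [0.4598, -0.1706, 0.1451]
tcp_rot: [[0.368, -0.93, -0.0], [-0.93, -0.368, -0.0], [0.0, 0.0, -1.0]]
wrist_force: [-0.5, 0.6, 0.4]
gripper_width: 0.996
finger_force: 0.0
```

Run:
```python
from h import *
s=monitor.get_state();print(s['eef_pos'],s['q'].round(1))
im,c=snap('wrist','w5');print(proj(c,[[.459,-.171,.05]]))
```

```text
[ 0.45984484 -0.17060999  0.14514959] [  3.3 -14.5 -19.6   0.  -84.9  18.3]
[[328.10079254 248.21636468]]
```

View pics/w5.png

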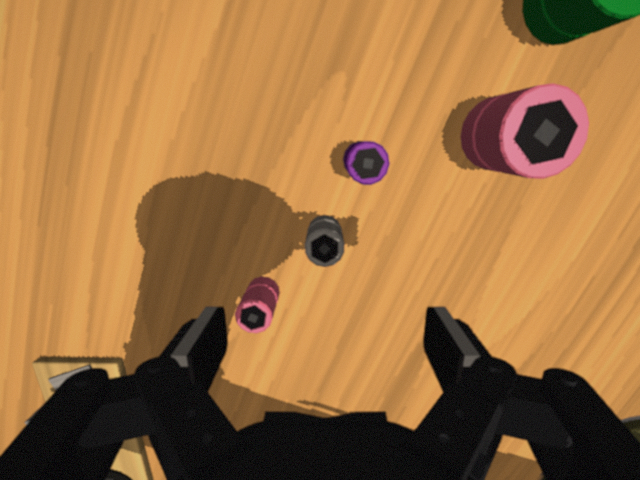

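The steel 30 is at (324,249). Small look-alikes are purple (368,163) and pink (254,317), so I check finger clearance in the tool frame.

Run:
```python
from h import *
c=cam('wrist');s=monitor.get_state();R=np.array(s['tcp_rot']).reshape(3,3)
w=world(c,[(254,317),(368,163),(324,249)],.05);print(w);print(((w-s['eef_pos'])@R*1000).round(1))
```

```text
[[ 0.49214828 -0.09687002  0.05      ]
 [ 0.45624839 -0.23781947  0.05      ]
 [ 0.46155853 -0.16940984  0.05      ]]
[[-56.8 -57.2  95.2]
 [ 61.1  28.   95.2]
 [ -0.5  -2.1  95.2]]
```

Call:
jog_arm([
  [0.03,0.03,-1,0],
  [0,0,-1,0],
  [0,0,-1,0],
  [0,0,-0.9,0],
  [0,0,-0.35,0],
])

```text
t: 34.15
eef_pos: [0.4597, -0.1699, 0.016]
tcp_rot: [[0.367, -0.93, -0.003], [-0.93, -0.367, 0.0], [-0.001, 0.002, -1.0]]
wrist_force: [-0.0, 1.1, 0.8]
gripper_width: 1.0
finger_force: 0.0
```

Call:
jog_arm([
  [0,0,0,0],
  [0,0,0,0],
  [0,0,0,0],
  [0,0,0,0],
  [0,0,0,0],
])

```text
t: 34.78
eef_pos: [0.4607, -0.1701, 0.0179]
tcp_rot: [[0.367, -0.93, 0.0], [-0.93, -0.367, -0.0], [0.0, -0.0, -1.0]]
wrist_force: [0.2, 0.3, -0.1]
gripper_width: 0.998
finger_force: 0.0
```

Call:
jog_arm([
  [0,0,0,0],
  [0,0,0,0],
  [0,0,0,0],
  [0,0,0,0],
  [0,0,0,0],
], claw=0)

```text
t: 35.4
eef_pos: [0.4608, -0.1701, 0.0179]
tcp_rot: [[0.367, -0.93, 0.0], [-0.93, -0.367, -0.0], [0.0, -0.0, -1.0]]
wrist_force: [-0.4, 0.2, 1.4]
gripper_width: 0.333
finger_force: 59.2
```

Call:
jog_arm([
  [0,0,0,0],
  [0,0,0,0],
  [0,0,0,0],
  [0,0,0,0],
  [0,0,0,0],
])

```text
t: 36.02
eef_pos: [0.4608, -0.1701, 0.0178]
tcp_rot: [[0.367, -0.93, 0.0], [-0.93, -0.367, -0.0], [0.0, -0.0, -1.0]]
wrist_force: [-0.0, -0.4, 3.3]
gripper_width: 0.337
finger_force: 59.2
```

Call:
jog_arm([
  [0,0,0.7,0],
  [0,0,0.9,0],
  [0,0,0.95,0],
  [0,0,0.95,0],
  [0,0.5,0.83,0],
])

```text
t: 36.65
eef_pos: [0.4601, -0.1551, 0.1475]
tcp_rot: [[0.366, -0.931, -0.002], [-0.931, -0.366, 0.0], [-0.001, 0.001, -1.0]]
wrist_force: [0.8, -0.2, -1.3]
gripper_width: 0.33
finger_force: 59.2
```

Call:
jog_arm([
  [0.09,0.97,0,0],
  [0.09,0.97,0,0],
  [0.09,0.97,0,0],
  [0.09,0.97,0,0],
  [0.09,0.97,0,0],
])

```text
t: 37.28
eef_pos: [0.4735, -0.0085, 0.1465]
tcp_rot: [[0.367, -0.93, -0.002], [-0.93, -0.367, 0.0], [-0.001, 0.002, -1.0]]
wrist_force: [-0.2, -0.7, -2.0]
gripper_width: 0.337
finger_force: 59.3
```

Call:
jog_arm([
  [0.09,0.97,0,0],
  [0.09,0.97,0,0],
  [0.09,0.97,0,0],
  [0.09,0.97,0,0],
  [0.09,0.97,0,0],
])

```text
t: 37.9
eef_pos: [0.487, 0.1368, 0.1464]
tcp_rot: [[0.367, -0.93, -0.002], [-0.93, -0.367, -0.0], [-0.0, 0.002, -1.0]]
wrist_force: [0.4, -0.3, -1.4]
gripper_width: 0.332
finger_force: 59.3
```

Call:
jog_arm([
  [0.09,0.97,0,0],
  [0.09,0.97,0,0],
  [0.09,0.97,0,0],
  [0.09,0.97,0,0],
  [0.09,0.97,0,0],
])

```text
t: 38.52
eef_pos: [0.5005, 0.2822, 0.1462]
tcp_rot: [[0.367, -0.93, -0.002], [-0.93, -0.367, -0.001], [0.0, 0.002, -1.0]]
wrist_force: [0.7, 0.2, -1.5]
gripper_width: 0.336
finger_force: 59.3
```

Call:
jog_arm([
  [0.09,0.97,0,0],
  [0.09,0.97,0,0],
  [0.14,0.65,0,0],
  [0,0,0,0],
  [0,0,0,0],
])

```text
t: 39.15
eef_pos: [0.5104, 0.3587, 0.1467]
tcp_rot: [[0.367, -0.93, -0.001], [-0.93, -0.367, -0.001], [0.001, 0.002, -1.0]]
wrist_force: [0.1, -0.2, -1.0]
gripper_width: 0.333
finger_force: 59.4
```

Call:
jog_arm([
  [0,0,-0.9,0],
  [0,0,-0.9,0],
  [0,0,-0.9,0],
  [0,0,-0.7,0],
  [0,0,-0.3,0],
])

```text
t: 39.78
eef_pos: [0.5102, 0.3579, 0.0351]
tcp_rot: [[0.367, -0.93, -0.002], [-0.93, -0.367, -0.002], [0.001, 0.002, -1.0]]
wrist_force: [-0.1, -0.8, -0.8]
gripper_width: 0.335
finger_force: 59.4
```

Call:
jog_arm([
  [0,0,-0.05,0],
  [0,0,0,0],
  [0,0,0,0],
  [0,0,0,0],
  [0,0,0,0],
])

```text
t: 40.4
eef_pos: [0.5108, 0.3592, 0.0353]
tcp_rot: [[0.367, -0.93, 0.0], [-0.93, -0.367, 0.0], [-0.0, -0.0, -1.0]]
wrist_force: [-0.9, 0.3, -1.6]
gripper_width: 0.334
finger_force: 59.4
```

Lower 2.4 mm, release, rise and back away for a check.

Call:
jog_arm([
  [0,0,-0.08,0],
  [0,0,0,0],
  [0,0,0,0],
  [0,0,0,0],
  [0,0,0,0],
])

```text
t: 41.02
eef_pos: [0.5109, 0.3592, 0.0329]
tcp_rot: [[0.367, -0.93, 0.0], [-0.93, -0.367, 0.0], [-0.0, -0.0, -1.0]]
wrist_force: [0.4, 1.1, 0.7]
gripper_width: 0.335
finger_force: 59.6
```

Call:
jog_arm([
  [0,0,0,0],
  [0,0,0,0],
  [0,0,0,0],
  [0,0,0,0],
  [0,0,0,0],
], claw=1)

```text
t: 41.65
eef_pos: [0.5107, 0.3591, 0.0327]
tcp_rot: [[0.367, -0.93, -0.0], [-0.93, -0.367, -0.0], [-0.0, 0.0, -1.0]]
wrist_force: [-0.0, -1.3, -0.1]
gripper_width: 1.0
finger_force: 0.0
```

Call:
jog_arm([
  [0,0,0.7,0],
  [0,0,0.9,0],
  [0,0,0.95,0],
  [0,0,0.95,0],
  [0,0.5,0.5,0],
])

```text
t: 42.28
eef_pos: [0.5114, 0.3741, 0.1552]
tcp_rot: [[0.367, -0.93, 0.002], [-0.93, -0.367, 0.002], [-0.001, -0.003, -1.0]]
wrist_force: [1.0, 0.4, 0.3]
gripper_width: 0.993
finger_force: 0.0
```

Call:
jog_arm([
  [-0.3,1,0.3,0],
  [-0.6,1,0.3,0],
  [-0.6,1,0.3,0],
  [-0.6,1,0,0],
  [-0.6,0.5,0,0],
])

```text
t: 42.9
eef_pos: [0.4287, 0.5101, 0.1791]
tcp_rot: [[0.368, -0.93, -0.001], [-0.93, -0.368, -0.001], [0.0, 0.001, -1.0]]
wrist_force: [-0.5, 0.3, 0.1]
gripper_width: 1.002
finger_force: 0.0
```

Run:
```python
from m import *
im,c=snap('top','top3');im=im[:,:,::-1].copy();big=cv2.resize(im[150:300,80:340],None,fx=3,fy=3,interpolation=cv2.INTER_CUBIC)
for (x,y),d,h in zip([(.6073,.1234),(.5749,.2018),(.5425,.2802),(.5101,.3588)],[.058,.047,.038,.03],[.068,.06,.054,.05]):
    p=((sil(c,x,y,d,h,.015)-[80,150]+.5)*3).astype(int);cv2.polylines(big,[p],True,(0,0,255),1)
cv2.imwrite('pics/chk.png',big)
s,_=snap('scene','scene3')
```

```text
(no output)
```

View pics/chk.png

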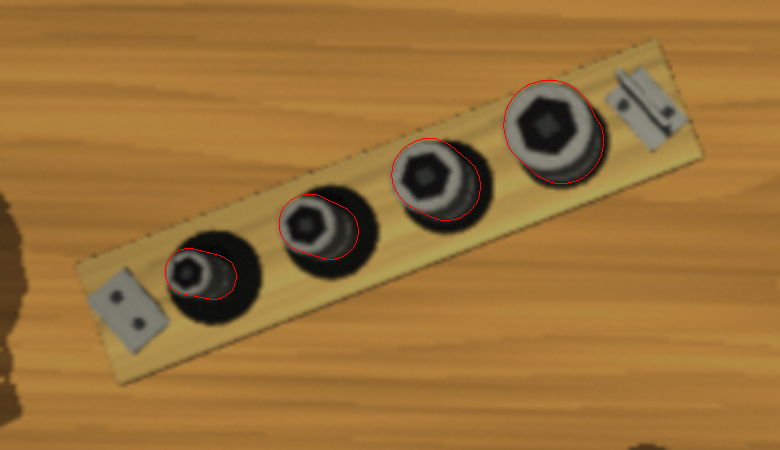

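View pics/scene3.png

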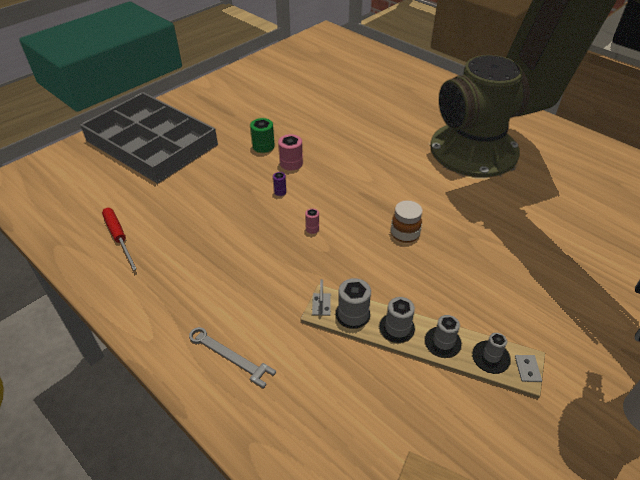

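All four sockets match the outlines predicted for centred, upright placement: 58 at (547,125) next to the stop, then 47, 38 and 30 at (188,273). The jar hasn't moved. I let the arm settle, then hand in.

Call:
jog_arm([
  [0,0,0,0],
  [0,0,0,0],
  [0,0,0,0],
  [0,0,0,0],
  [0,0,0,0],
])

```text
t: 43.62
eef_pos: [0.4299, 0.5089, 0.1796]
tcp_rot: [[0.367, -0.93, -0.0], [-0.93, -0.367, -0.0], [0.0, 0.0, -1.0]]
wrist_force: [-0.8, -0.7, 0.0]
gripper_width: 0.998
finger_force: 0.0
```

```bash
python3 -c "
from h import *
print(finish_job())"
```

```text
the job is handed in; nothing more can be done
None
```

The job is handed in at about 44 s: the 58, 47, 38 and 30 mm sockets stand upright, released and centred on their pads in order from the end stop, and the jar was left where it stood; the final pictures agree, but the hand-in returned no verdict.

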